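# Close a sweet tin in the lid press

### The arm

A 6-joint arm with a two-finger parallel gripper is mounted at the origin on a cart in front of the work surface, level with it; the furniture and walls round the work are solid. World frame = base frame: x ahead of the robot, y to its left, z up, the work surface at z = 0. Lengths are in m, angles in degrees, forces in N, time in s.
With the tool pointing down it reaches from about 0.35 to 0.875 m from the base axis. Payload 4.2 kg.
Tool frame: the origin (TCP) lies midway between the tips of the shut fingers; the grasp point (between the pads) lies 19 mm behind it; z points along the fingers, y is the line along which they close (so a half turn about z gives the same grasp; the last joint's range is limited). The gripper opens to 87 mm and grips with 3 to 60 N. Pads are 19 mm wide; open, the fingers measure 117 mm over their backs; the gripper's body (75 mm by 190 mm) begins 51 mm behind the grasp point.
Start: joints at [14.817, 22.042, 0.453, 0, -68.411, -14.817], TCP at [0.625, 0, 0.223] pointing down, gripper open.
Joint ranges: [-179.83, 179.83], [-69.29, 118.12], [-61.27, 80.66], [-181.25, 117.63], [-171.15, -9.14], [-177.46, 177.46]. Speed limits (degrees/s): [159.86, 159.86, 180, 180, 180, 180].

### API

Orientations are given as a 3x3 rotation matrix whose columns are the frame's x, y, z axes.
In Python, from station import r, camrig gives the robot as it stands (r), with the cameras (camrig).
- The arm moves only by the tool steer_hand, called after "Emit:" as name(argument=value, ...) on one line, values as JSON. Schema: {"type":"object","properties":{"moves":{"type":"array","items":{"type":"array","items":{"type":"number"},"minItems":7,"maxItems":7},"minItems":1,"maxItems":8},"only":{"type":"string"},"quiet":{"type":"boolean"},"lines":{"type":"string"}},"required":["moves"],"additionalProperties":false}. moves is a list of rows, 1 to 8 of them, each of 7 numbers: the opening from 0.0 (shut) to 1.0 (fully open), then dx, dy, dz in m, then a rotation vector rx, ry, rz in degrees; each row is the pose to reach, as a shift and turn from the pose commanded when the call began, along the tool's axes at that moment; what a row does not reach only later rows make up. A row lasts 1/10 s, in which the tool goes at most 0.05 m and 8.59 degrees, less where a joint would pass 70% of its speed; a pose out of reach is approached as far as the arm can. The fingers move at their own pace and stop on an object; the grip force is fixed at half the most. Time passes only in rows, so rows that do not move let the fingers close. The tool returns the time, the measured TCP pose, the force, the opening and the grip force at its end. only (a regular expression) keeps the lines of the reply that match it, lines (a string "A,B") keeps lines A to B, and quiet returns only ok. Input that does not fit is refused with a message, and nothing moves.
- r.sense(): the state, without advancing time (a new reading comes with each control period).
- camrig.capture(name): name is "scene" or "side" or "wrist"; returns a dict with "pixels" (384x512x3 uint8, red, green, blue), "z_map" (384x512 float32, m along the optical axis (not along the pixel's ray), 0 where there is no reading), "K" (3x3 intrinsics, pixels), "world_from_camera" (4x4, takes a point from camera to world coordinates). Camera axes: x right, y up, looking along -z (the intrinsics and any distortion apply to the point x, -y, -z); pixel columns grow to the right and rows downward; lengths in m; the calibration is good to about 2 mm. A picture is of the moment at which its call begins.
- r.finish_job(): hands the job in; it is judged then, once.
The state is a dict: "time_s": time; "joints": joint angles; "joint_velocities": joint speeds; "effort": joint torques, N m; "tcp_pos": TCP position; "ee_rot": TCP orientation; "wrist_force": force on the tool from outside, world axes, zero at the start; "moment": the same for the moment, N m; "gripper_width": opening from 0.0 (shut) to 1.0 (fully open); "gripper_force": force on a finger pad.
Only numpy, scipy, OpenCV 4.12 (cv2) and the standard library are available. Lean on these libraries where they do the work, as an engineer would, in place of code of your own. Each camera call takes 0.05 s, during which the arm holds its last target. There are 200 camera calls.

### The job

The tin on the loading slide of the lid press has its lid only part-way on. Push the slide fully in under the ram, then push an arm of the star handle round with a fingertip until it meets its lower stop and the lid is fully home; then push the handle back until the ram is fully up, and push the slide fully out again. Work only the slide and the handle, by pushing and without gripping them: leave the tin standing in its nest untouched, and the other things on the counter where they are.

Things in the scene. Friction and masses are not known exactly. Their poses are not given: they have to be found in the camera images.
- press: bench lid press, grey C-frame, fixed. Origin on the counter under the ram's axis; x points from its front to its column, y to the track's loading end. In mm: base 14 high, x -55..135 at y -73..75 and x -55..55 on to y 247; column x 65..120 and head x -20..115 (z 119..195), both y -30..30; ram's top below z 260. Underside of the ram's foot (58 across) at z 87 when up, 65.5 when down.
- slide (a joint): travel of the aluminium loading slide along the track, m: 0 = fully out (where it starts), 0.115 = fully in, nest under the ram; a stop at both ends. It moves along the press's -y as the value grows, rubs with about 2 N and stays where it is left.
- flap (a point): centre of the upright flap at the outer end of the slide, 49 mm above the counter: 72 mm wide (press x), 6 mm thick (press y), its top edge a 10 mm round bead up to 79 mm above the counter. Push on its outer (+y) face to move the slide in, on its inner (-y) face to move it out; 93 mm are free between flap and nest ring.
- nest (a point): centre of the slide's nest, on its floor, 22 mm above the counter; the nest is a ring 78 mm across and 7 mm high round the tin's foot. The flap is 135 mm from it towards press +y.
- star (a joint): angle of the three-armed star handle, rad: 0 = ram fully up, 1.22 = fully down; a stop at both ends, the lower one set so that the lid is then home. Starts at 0 to 0.25. As it grows the front arm goes down, the ram sinks 18 mm per rad. Friction holds it where it is left (about 2 N at 0.1 m from the hub); driving the lid takes some 6 to 9 N there, the stops are firm: ease into them.
- hub (a point): centre of the star handle, in the plane of its arms, 160 mm above the counter, on its turning axis, which lies along the press's y; at press x 28, y -110 mm. Hub 40 mm across; arms are steel rods 12 mm thick, 120 degrees apart, ending in black balls of 26 mm diameter. 80 mm are free between the arms' plane and the head.
- front_ball (a point): ball centre (125 mm from the hub) of the arm that points to the front and 45 degrees up at star = 0; at star = 1.22 it points to the front and 25 degrees down. Turns with the handle.
- rear_ball (a point): ball centre of the arm that points to the rear (press +x) and 15 degrees up at star = 0; at star = 1.22 it points straight up, 5 degrees to the rear. Push it rearwards and down to raise the ram.
- low_ball (a point): ball centre of the third arm; at star = 0 it points down, 15 degrees towards the front; it swings to the rear as the ram goes down. Turns with the handle.
- tin: plain round tin, 65 mm across, standing loose in the nest and moving with it; origin at the centre of its underside, z up. Its lid included it is 44 mm tall when closed. Must not be touched with the fingers.
- lid (a joint): how far the tin's brass lid (67 mm across) stands proud of home, m: 0 = fully home on the tin's bead; starts 0.0045 to 0.0065. It stays where it is pressed.
- tin_low: bystander: round sweet tin 63 mm across, 36 mm high, origin under its centre; leave alone
- tin_tall: bystander: round sweet tin 65 mm across, 40 mm high, origin under its centre; leave alone
- stamper: bystander: rubber stamp, 31 x 40 x 78 mm, origin under its centre; leave alone
- bar: bystander: wrapped chocolate bar 60 x 130 x 11 mm lying flat, origin under its centre; leave alone
- tongs: bystander: praline tongs 27 x 160 x 12 mm lying flat, origin under their centre; leave alone
- spool: bystander: ribbon spool 63 mm across, 24 mm high, origin under its centre; leave alone
- ballotin: bystander: small ribboned gift box 52 x 65 x 72 mm, origin under its centre; leave alone

How it is judged (in metres and radians):
On the way, in this order (a step that is already met when the one before it is completed fails the run):
1. the slide is fully in, the tin under the ram (value of joint slide above 0.111 m), for 0.2 s.
2. the handle is turned down and the lid is home (value of joint lid below 0.0015 m and value of joint star above 1.1 rad and value of joint slide above 0.109 m), for 0.2 s.
3. the handle is turned back, the ram up (value of joint star below 0.15 rad and value of joint slide above 0.09 m), for 0.2 s.
At the end, for the whole second after the job is handed in: The slide is fully out again (within 8 mm), the star handle is back at the top (below 0.15 rad), the lid is home (within 1.5 mm) and the tin stands upright and still in its nest (within 6 mm) (value of joint slide below 0.008 m and value of joint star below 0.15 rad and value of joint lid below 0.0015 m and horizontal distance between tin and nest below 0.006 m and angle between tin's own z axis and vertical below 0.1 rad and linear speed of tin below 0.02 m/s); the robot touches nothing.
It fails at once if the tin is lifted out of its nest or tipped (z of tin in the frame of nest above 0.008 m or angle between tin's own z axis and vertical above 0.25 rad).
It fails at once if the fingers or the arm press on the tin or its lid (more than 3 N) (contact force between any of the fingers, the arm and tin above 3 N).
It fails at once if the handle or the slide is gripped, not pushed (more than 35 N of finger force on the press while either is well away from its stops) (contact force between the fingers and press above 35 N and (value of joint star between 0.35 and 1.1 rad or value of joint slide between 0.02 and 0.095 m)).
It fails at once if a bystander is shifted by more than 20 mm (distance of any of tin_low, tin_tall, stamper, bar, tongs, spool, ballotin from where it was at the start of the episode above 0.02 m).
It also fails if it takes over 72 s, if anything falls off the work surface, if the arm or the gripper's body presses on something with over 40 N, if the wrist force passes 120 N, or if a joint passes its speed limit or range.

## Working session

There is one attempt and no reset: what is moved stays moved. The work goes in short steps, Python scripts to look and compute and a tool call to move; the robot and the scene stay as the last step left them, time stands still between calls to the robot, and variables do not carry over. Pictures are saved under pics/ and viewed, at most 10 in all, crops included, and the job is handed in when it is done.

```bash
ls; mkdir -p pics
```

Run:
```python
from station import r, camrig
import cv2,numpy as np
ims=[]
for n in ("scene","side"):
    c=camrig.capture(n); np.savez(f"pics/{n}0.npz",**c); cv2.imwrite(f"pics/{n}0.png",cv2.cvtColor(c["pixels"],cv2.COLOR_RGB2BGR))
    print(n,c["K"].round(1).tolist(),c["world_from_camera"].round(3).tolist())
s=r.sense();print(s["tcp_pos"],s["ee_rot"],s["time_s"])
```

```text
pics
station.py
scene [[346.5, 0.0, 255.5], [0.0, 346.5, 195.0], [0.0, 0.0, 1.0]] [[0.677, 0.326, -0.66, -0.149], [-0.736, 0.313, -0.6, -0.674], [0.011, 0.892, 0.452, 0.619], [0.0, 0.0, 0.0, 1.0]]
side [[453.5, 0.0, 251.7], [0.0, 453.5, 190.4], [0.0, 0.0, 1.0]] [[-0.319, -0.6, 0.734, 1.737], [0.948, -0.213, 0.237, 0.345], [0.014, 0.771, 0.637, 1.19], [0.0, 0.0, 0.0, 1.0]]
[ 6.24464197e-01 -3.10160583e-07  2.21591647e-01] [[-2.00861340e-04 -9.99998111e-01 -1.93336687e-03]
 [-9.99999976e-01  2.01036358e-04 -9.03307497e-05]
 [ 9.07192561e-05  1.93334868e-03 -9.99998127e-01]] 0.1
```

View pics/scene0.png

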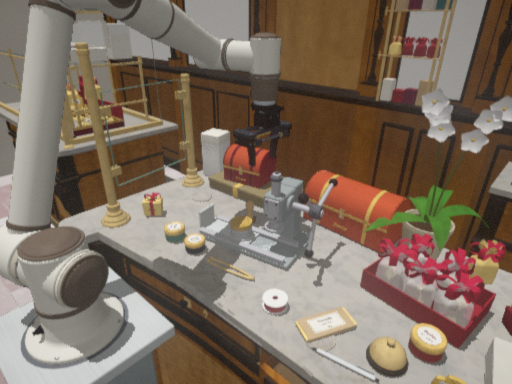

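View pics/side0.png

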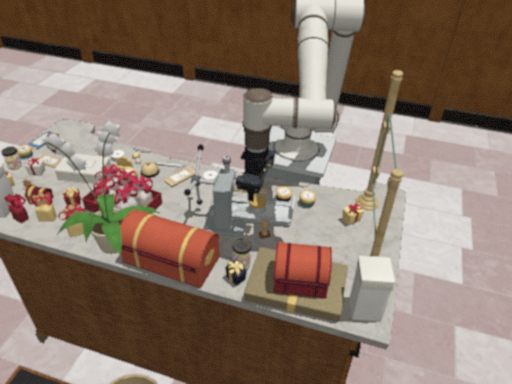

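Run:
```python
import cv2
a=cv2.imread("pics/scene0.png")[160:295,170:350]; cv2.imwrite("pics/sc1.png",cv2.resize(a,None,fx=4.4,fy=4.4,interpolation=cv2.INTER_CUBIC))
a=cv2.imread("pics/side0.png")[130:250,170:330]; cv2.imwrite("pics/si1.png",cv2.resize(a,None,fx=5,fy=5,interpolation=cv2.INTER_CUBIC))
```

```text
(no output)
```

View pics/sc1.png

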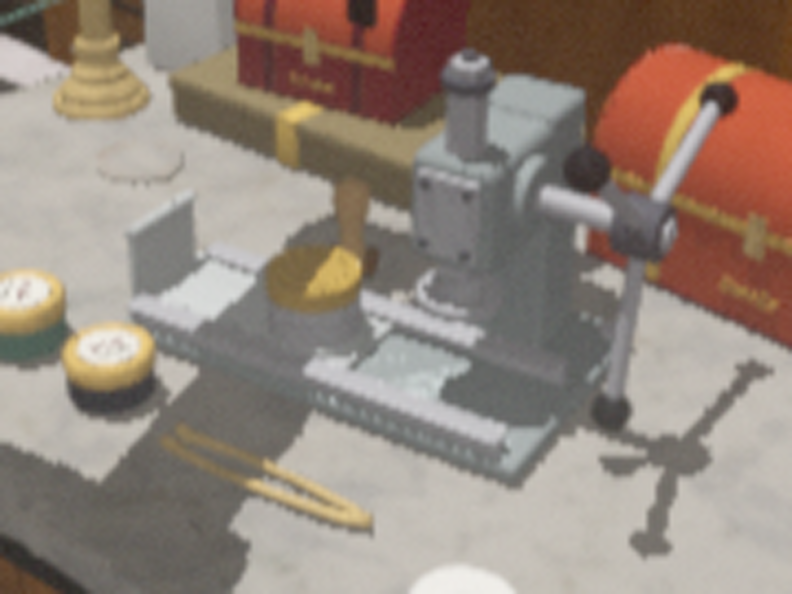

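View pics/si1.png

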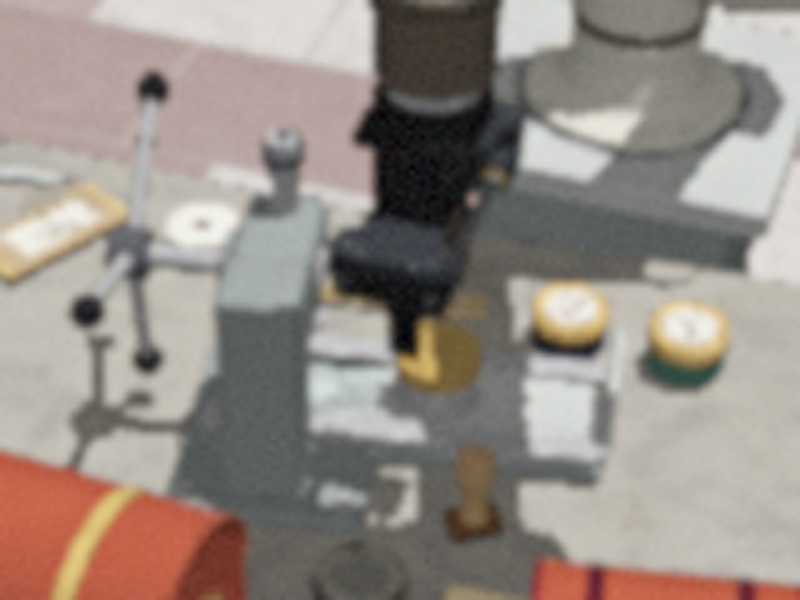

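Create h.py:
```python
import numpy as np
def ray(d,u,v):
    K=d["K"];T=d["world_from_camera"]
    return T[:3,3],T[:3,:3]@np.array([(u-K[0,2])/K[0,0],-(v-K[1,2])/K[1,1],-1])
def tri(obs):
    A=np.zeros((3,3));b=np.zeros(3);R=[]
    for d,u,v in obs:
        o,w=ray(d,u,v);w=w/np.linalg.norm(w);P=np.eye(3)-np.outer(w,w);A+=P;b+=P@o;R.append((o,P))
    x=np.linalg.solve(A,b);return x,[np.linalg.norm(P@(x-o))*1e3 for o,P in R]
def atz(d,u,v,z):
    o,w=ray(d,u,v);return o+w*(z-o[2])/w[2]
def dep(d,u,v):
    o,w=ray(d,u,v);return o+w*d["z_map"][int(round(v)),int(round(u))]
```

Run:
```python
from h import *
S=dict(np.load("pics/scene0.npz"));D=dict(np.load("pics/side0.npz"))
s=lambda u,v:(170+u/4.4-.4,160+v/4.4-.4)
d=lambda u,v:(170+u/5-.4,130+v/5-.4)
np.set_printoptions(precision=4,suppress=True)
for n,a,b in [("B718",(718,97),(153,87)),("B587",(587,168),(88,311)),("B610",(610,410),(147,358)),("hub",(650,226),(128,248)),("ramtop",(468,70),(283,142))]:
    x,e=tri([(S,*s(*a)),(D,*d(*b))]);print(n,x,np.round(e,1),dep(S,*s(*a)),dep(D,*d(*b)))
for n,p in [("flapTL",(128,235)),("flapTR",(193,197)),("flapmid",(160,250)),("baseR",(520,483)),("tin",(315,270)),("lowtin",(108,345)),("talltin",(20,295)),("tongs",(270,480))]:
    print(n,dep(S,*s(*p)), atz(S,*s(*p),.079) if 'flap' in n else '')
```

```text
B718 [ 0.5265 -0.2731  0.2731] [29.5 29.5] [ 0.6699 -0.2286  0.2064] [ 0.4786 -0.2636  0.2487]
B587 [ 0.6144 -0.2166  0.1636] [40.1 40.1] [ 0.4606 -0.2705  0.2474] [ 0.6906 -0.2208  0.2125]
B610 [ 0.5393 -0.2532  0.0381] [2.1 2.1] [ 0.5315 -0.2555  0.0439] [ 0.5514 -0.2495  0.0486]
hub [ 0.5622 -0.2522  0.1631] [0.1 0.1] [ 0.5494 -0.2597  0.1713] [ 0.5755 -0.2456  0.1746]
ramtop [ 0.5121 -0.1471  0.2501] [1.3 1.3] [ 0.5074 -0.1493  0.2527] [ 0.522  -0.1444  0.2569]
flapTL [0.4332 0.0971 0.0719] [0.4257 0.0871 0.079 ]
flapTR [0.4996 0.1022 0.0751] [0.4949 0.0966 0.079 ]
flapmid [0.4623 0.0984 0.0465] [0.4277 0.0546 0.079 ]
baseR [ 0.4848 -0.2234 -0.0043] 
tin [ 0.4888 -0.0367  0.0741] 
lowtin [0.3684 0.0424 0.0344] 
talltin [0.359  0.1286 0.0413] 
tongs [ 0.3768 -0.1065 -0.0033]
```

Add to h.py:
```python
def fitpress(F,R,L,H,ram,flap):
    from scipy.optimize import least_squares
    c=lambda th:np.array([28+125*np.cos(th),-110,160+125*np.sin(th)])/1e3
    def f(p):
        x,y,a,q=p;Rm=np.array([[np.cos(a),-np.sin(a),0],[np.sin(a),np.cos(a),0],[0,0,1]])
        W=lambda v:Rm@v+[x,y,0]
        r=np.radians
        return np.concatenate([W(c(r(135)+q))-F,W(c(r(15)+q))-R,W(c(r(255)+q))-L,W(np.array([28,-110,160])/1e3)-H,(W(np.zeros(3))-ram)[:2],(W(np.array([0,.25,0]))-flap)[:2]])
    s=least_squares(f,[.5,-.15,.2,.1],loss='soft_l1',f_scale=.004);return s.x,f(s.x)*1e3
```

Run:
```python
from h import *
S=dict(np.load("pics/scene0.npz"));D=dict(np.load("pics/side0.npz"))
s=lambda u,v:(170+u/4.4-.4,160+v/4.4-.4)
d=lambda u,v:(170+u/5-.4,130+v/5-.4)
np.set_printoptions(precision=4,suppress=True)
P=[]
for n,a,b in [("F",(587,168),(153,87)),("R",(718,97),(88,311)),("L",(610,410),(147,358)),("hub",(640,226),(128,248)),("ramtop",(468,70),(283,142))]:
    x,e=tri([(S,*s(*a)),(D,*d(*b))]);print(n,x,np.round(e,1));P.append(x)
fl=[dep(S,*s(u,v)) for u in range(140,190,4) for v in range(235,265,4)]
fl=np.median([p for p in fl if .02<p[2]<.085],0);print(fl)
sol,res=fitpress(*P,fl);print(sol,np.degrees(sol[2]),res.round(1))
a=sol[2];Rm=np.array([[np.cos(a),-np.sin(a)],[np.sin(a),np.cos(a)]])
for n,v in dict(nest=(0,.115),flap=(0,.25),hub=(.028,-.11)).items(): print(n,Rm@v+sol[:2])
```

```text
F [ 0.4692 -0.2665  0.2424] [1.4 1.4]
R [ 0.6789 -0.2254  0.2023] [1.5 1.5]
L [ 0.5393 -0.2532  0.0381] [2.1 2.1]
hub [ 0.56   -0.25    0.1626] [3.1 3.1]
ramtop [ 0.5121 -0.1471  0.2501] [1.3 1.3]
[0.4672 0.0996 0.045 ]
[ 0.5135 -0.1462  0.1894  0.0738] 10.849477939748189 [-0.5 -0.3 -0.8 -1.2 -1.3 -1.1 -0.5 -0.2 -0.9  1.7  1.1 -2.6  1.4  0.9
 -0.7 -0.3]
nest [ 0.4919 -0.0332]
flap [0.4665 0.0994]
hub [ 0.5617 -0.2489]
```

Add to h.py:
```python
PX,PY,A=.5135,-.1462,.1894
def Rz(a): return np.array([[np.cos(a),-np.sin(a),0],[np.sin(a),np.cos(a),0],[0,0,1]])
def now(*targets):
    "print TCP in press frame (mm), forces in press frame and tool-axis deltas to press targets (mm)"
    from station import r, camrig
    s=r.sense();p=np.array(s["tcp_pos"]);R=np.array(s["ee_rot"])
    print("t",s["time_s"],"press",((Rz(A).T@(p-[PX,PY,0]))*1e3).round(1),"F",(Rz(A).T@np.array(s["wrist_force"])).round(1),"g",s["gripper_width"], "yaw tool x vs press",np.degrees(np.arctan2(*(Rz(A).T@R[:,0])[[1,0]])).round(1))
    for t in targets:
        print(t,"->",(R.T@(Rz(A)@(np.array(t)/1e3)+[PX,PY,0]-p)*1e3).round(1))
```

Run:
```python
from h import *
now((0,285,200),(0,285,45))
S=dict(np.load("pics/scene0.npz"))
for p in [(192,182),(186,130),(117,218),(100,130),(152,205)]: print(p,dep(S,*p).round(3))
```

```text
t 0.1 press [136.5 122.7 221.6] F [-1.3  0.3 -0.2] g 0.9985938444185748 yaw tool x vs press -100.9
(0, 285, 200) -> [-133.7  164.6   21.9]
(0, 285, 45) -> [-133.7  164.3  176.9]
(192, 182) [0.635 0.394 0.018]
(186, 130) [0.645 0.421 0.23 ]
(117, 218) [0.273 0.329 0.027]
(100, 130) [0.283 0.35  0.32 ]
(152, 205) [0.39  0.301 0.041]
```

Emit:
steer_hand(moves=[[0,0,0,0,0,0,0],[0,-0.04,0.04,0,0,0,-5],[0,-0.08,0.08,0,0,0,-10.85],[0,-0.11,0.12,0,0,0,-10.85],[0,-0.134,0.165,0,0,0,-10.85],[0,-0.134,0.165,0.02,0,0,-10.85],[0,-0.134,0.165,0.02,0,0,-10.85]])

```text
time_s: 0.8
tcp_pos: [0.4568, 0.1342, 0.201]
ee_rot: [[0.191, -0.982, -0.004], [-0.982, -0.191, -0.001], [0.0, 0.004, -1.0]]
wrist_force: [-0.2, -0.5, 0.1]
gripper_width: 0.45
gripper_force: 0.0
```

```bash
python3 -c "
from h import *
now((0,285,45))"
```

```text
t 0.8 press [ -2.9 286.  201. ] F [-0.3 -0.5  0.1] g 0.45042060713223164 yaw tool x vs press -89.9
(0, 285, 45) -> [  1.   -3.6 156. ]
```

Emit:
steer_hand(moves=[[0,0,0,0.04,0,0,0],[0,0,0,0.08,0,0,0],[0,0,0,0.12,0,0,0],[0,0,0,0.155,0,0,0],[0,0,0,0.155,0,0,0],[0,0.01,0,0.155,0,0,0],[0,0.015,0,0.155,0,0,0],[0,0.015,0,0.155,0,0,0]])

```text
time_s: 1.6
tcp_pos: [0.4642, 0.119, 0.0494]
ee_rot: [[0.187, -0.982, 0.003], [-0.982, -0.187, 0.002], [-0.001, -0.004, -1.0]]
wrist_force: [-1.1, -0.3, 0.5]
gripper_width: 0.007
gripper_force: 0.0
```

```bash
python3 -c "
from h import *
from station import r, camrig
import cv2
now((0,262,45),(0,148,45))
c=camrig.capture('scene');a=cv2.cvtColor(c['pixels'],cv2.COLOR_RGB2BGR)[120:290,140:340];cv2.imwrite('pics/f1.png',cv2.resize(a,None,fx=3.5,fy=3.5))"
```

```text
t 1.6 press [  1.5 269.8  49.4] F [-1.1 -0.1  0.5] g 0.0072516020010069265 yaw tool x vs press -90.1
(0, 262, 45) -> [7.8 1.5 4.4]
(0, 148, 45) -> [121.8   1.4   4.3]
```

View pics/f1.png

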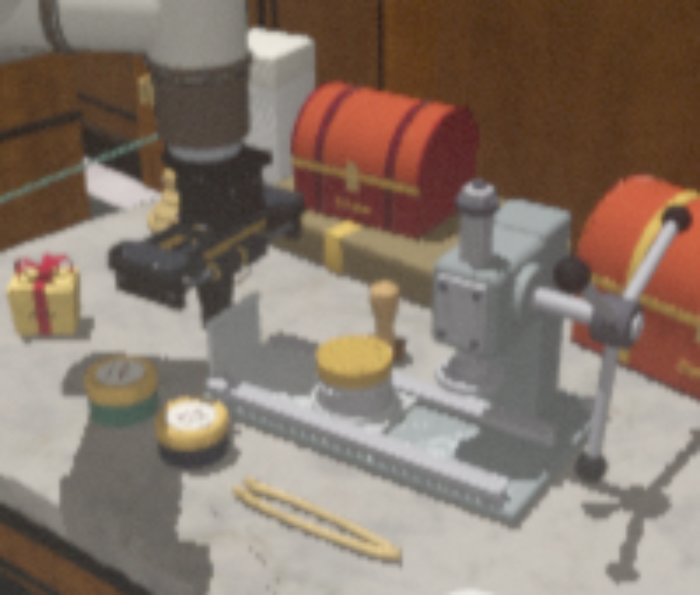

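Emit:
steer_hand(moves=[[0,0.005,0,0.002,0,0,0],[0,0.012,0,0.002,0,0,0],[0,0.022,0,0.002,0,0,0],[0,0.034,0,0.002,0,0,0],[0,0.046,0,0.002,0,0,0],[0,0.058,0,0.002,0,0,0],[0,0.070,0,0.002,0,0,0],[0,0.082,0,0.002,0,0,0]])

```text
time_s: 2.45
tcp_pos: [0.4785, 0.0376, 0.0455]
ee_rot: [[0.188, -0.982, 0.0], [-0.982, -0.188, 0.0], [-0.0, -0.0, -1.0]]
wrist_force: [0.4, 3.0, 0.7]
gripper_width: 0.006
gripper_force: 1.4
```

Emit:
steer_hand(moves=[[0,0.012,0,0,0,0,0],[0,0.022,0,0,0,0,0],[0,0.028,0,0,0,0,0],[0,0.033,0,0,0,0,0],[0,0.036,0,0,0,0,0]])

```text
time_s: 2.95
tcp_pos: [0.4844, 0.0029, 0.0453]
ee_rot: [[0.188, -0.982, -0.001], [-0.982, -0.188, -0.0], [-0.0, 0.001, -1.0]]
wrist_force: [-1.8, 7.6, 1.0]
gripper_width: 0.001
gripper_force: 4.6
```

```bash
python3 -c "
from h import *
now((0,148,45))"
```

```text
t 2.95 press [ -0.5 151.9  45.3] F [-0.3  7.8  1. ] g 0.0009924030133015088 yaw tool x vs press -90.0
(0, 148, 45) -> [ 3.9 -0.5  0.3]
```

Emit:
steer_hand(moves=[[0,0.001,0,0,0,0,0],[0,0.002,0,0,0,0,0],[0,0.003,0,0,0,0,0],[0,0.003,0,0,0,0,0],[0,0.003,0,0,0,0,0]])

```text
time_s: 3.45
tcp_pos: [0.4845, 0.0027, 0.0452]
ee_rot: [[0.188, -0.982, -0.001], [-0.982, -0.188, 0.002], [-0.003, 0.001, -1.0]]
wrist_force: [-3.7, 15.0, 2.3]
gripper_width: 0.003
gripper_force: 7.6
```

```bash
python3 -c "
from h import *
now((0,148,45))"
```

```text
t 3.45 press [ -0.5 151.7  45.2] F [-0.8 15.4  2.3] g 0.002972296424866365 yaw tool x vs press -90.0
(0, 148, 45) -> [ 3.7 -0.5  0.2]
```

Emit:
steer_hand(moves=[[0,-0.015,0,0,0,0,0],[0,-0.02,0,-0.02,0,0,0],[0,-0.02,0,-0.06,0,0,0],[0,-0.02,0,-0.11,0,0,0],[0,-0.02,0,-0.16,0,0,0],[0,-0.02,0,-0.21,0,0,0],[0,-0.02,0,-0.26,0,0,0],[0,-0.02,0,-0.265,0,0,0]], quiet=true)

```text
ok
```

Emit:
steer_hand(moves=[[0,0.04,0,0,0,0,-8],[0,0.08,0,0,0,0,-16],[0,0.12,0.01,0,0,0,-24],[0,0.16,0.02,0,0,0,-32],[0,0.2,0.03,0,0,0,-40],[0,0.24,0.035,0,0,0,-48],[0,0.27,0.038,0,0,0,-56],[0,0.287,0.038,0,0,0,-64]], quiet=true)

```text
ok
```

Emit:
steer_hand(moves=[[0,0,0,0,0,0,-8],[0,0,0,0,0,0,-16],[0,0,0,0,0,0,-24],[0,0,0,0,0,0,-26],[0,0,0,0,0,0,-26]])

```text
time_s: 5.55
tcp_pos: [0.4976, -0.2687, 0.3093]
ee_rot: [[0.982, 0.188, -0.003], [0.188, -0.982, 0.001], [-0.003, -0.001, -1.0]]
wrist_force: [-0.2, -0.5, 0.4]
gripper_width: 0.006
gripper_force: 0.0
```

```bash
python3 -c "
from h import *
from station import r, camrig
print(r.sense()['joints'])
now((-38,-116,300),(-38,-116,245))"
```

```text
[-1.19658108e+01  1.35477345e+01  6.69096415e-01 -9.58278784e-03
 -7.73150207e+01  1.12805599e+02]
t 5.55 press [ -38.7 -117.4  309.3] F [-0.3 -0.4  0.4] g 0.0056956671259663985 yaw tool x vs press -0.0
(-38, -116, 300) -> [ 0.7 -1.3  9.3]
(-38, -116, 245) -> [ 0.9 -1.3 64.3]
```

```bash
python3 -c "
from h import *
for q in [0,.074,.2,.35,.5,.65,.8,.95,1.1,1.22]:
    t=np.radians(135)+q; r=100; n=np.array([np.sin(t),-np.cos(t)])
    c=np.array([28,160])+r*np.array([np.cos(t),np.sin(t)])+6*n
    off=9.5*np.clip((np.pi-t)/.25,-1,1)
    print(q,(c+[off,0]).round(1))
"
```

```text
0 [-29. 235.]
0.074 [-34.3 229.8]
0.2 [-42.5 220.3]
0.35 [-50.6 207.6]
0.5 [-56.8 193.9]
0.65 [-65.1 179.4]
0.8 [-72.6 164.5]
0.95 [-77.9 149.5]
1.1 [-78.4 134.8]
1.22 [-74.7 123.3]
```

Emit:
steer_hand(moves=[[0,0.004,-0.001,0.03,0,0,0],[0,0.004,-0.001,0.055,0,0,0],[0,0.004,-0.001,0.07,0,0,0],[0,0.004,-0.001,0.074,0,0,0]])

```text
time_s: 5.95
tcp_pos: [0.5005, -0.2666, 0.2337]
ee_rot: [[0.982, 0.187, -0.006], [0.187, -0.982, 0.002], [-0.006, -0.003, -1.0]]
wrist_force: [0.1, 0.3, 0.1]
gripper_width: 0.005
gripper_force: 0.0
```

```bash
python3 -c "
from h import *
now()"
```

```text
t 5.95 press [ -35.4 -115.8  233.7] F [0.1 0.3 0.1] g 0.004854622984002263 yaw tool x vs press -0.1
```

Emit:
steer_hand(moves=[[0,0,0,0.005,0,0,0],[0,-0.004,0,0.01,0,0,0],[0,-0.008,0,0.015,0,0,0],[0,-0.012,0,0.021,0,0,0],[0,-0.016,0,0.028,0,0,0],[0,-0.019,0,0.034,0,0,0],[0,-0.022,0,0.041,0,0,0]])

```text
time_s: 6.65
tcp_pos: [0.4803, -0.2715, 0.1952]
ee_rot: [[0.982, 0.188, 0.0], [0.188, -0.982, -0.0], [0.0, 0.0, -1.0]]
wrist_force: [-0.8, -0.2, 0.5]
gripper_width: 0.003
gripper_force: 0.2
```

```bash
python3 -c "
from h import *
from station import r, camrig
import cv2
now((-65,-116,179),(-72.6,-116,164.5),(-77,-116,149),(-78,-116,135),(-75,-116,123))
c=camrig.capture('scene');a=cv2.cvtColor(c['pixels'],cv2.COLOR_RGB2BGR)[110:280,180:380];cv2.imwrite('pics/f2.png',cv2.resize(a,None,fx=3.5,fy=3.5))"
```

```text
t 6.65 press [ -56.2 -116.8  195.2] F [-0.9 -0.1  0.5] g 0.0028676526308928836 yaw tool x vs press -0.0
(-65, -116, 179) -> [-8.8 -0.8 16.2]
(-72.6, -116, 164.5) -> [-16.4  -0.8  30.7]
(-77, -116, 149) -> [-20.8  -0.8  46.2]
(-78, -116, 135) -> [-21.8  -0.8  60.2]
(-75, -116, 123) -> [-18.8  -0.8  72.2]
```

View pics/f2.png

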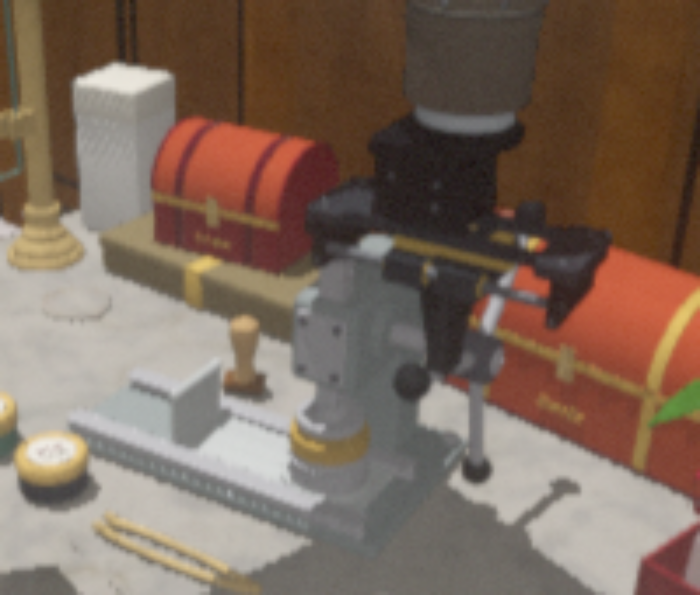

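Emit:
steer_hand(moves=[[0,-0.004,0,0.006,0,0,0],[0,-0.007,0,0.012,0,0,0],[0,-0.010,0,0.018,0,0,0],[0,-0.013,0,0.024,0,0,0],[0,-0.016,0,0.03,0,0,0],[0,-0.018,0,0.036,0,0,0],[0,-0.02,0,0.042,0,0,0],[0,-0.021,0,0.048,0,0,0]])

```text
time_s: 7.5
tcp_pos: [0.463, -0.276, 0.1493]
ee_rot: [[0.982, 0.189, 0.007], [0.189, -0.982, -0.003], [0.007, 0.004, -1.0]]
wrist_force: [3.4, 1.7, 8.4]
gripper_width: 0.002
gripper_force: 3.3
```

```bash
python3 -c "
from h import *
now((-78,-116,135),(-75,-116,123),(-74,-116,119))"
```

```text
t 7.5 press [ -74.1 -117.9  149.3] F [3.6 1.1 8.4] g 0.0021025303507612725 yaw tool x vs press 0.1
(-78, -116, 135) -> [-4.  -2.  14.3]
(-75, -116, 123) -> [-1.1 -2.  26.3]
(-74, -116, 119) -> [-0.1 -2.1 30.3]
```

Emit:
steer_hand(moves=[[0,-0.001,0,0.005,0,0,0],[0,-0.002,0,0.01,0,0,0],[0,-0.002,0,0.015,0,0,0],[0,-0.001,0,0.019,0,0,0],[0,0,0,0.023,0,0,0],[0,0.001,0,0.026,0,0,0],[0,0.001,0,0.028,0,0,0]])

```text
time_s: 8.2
tcp_pos: [0.4643, -0.2766, 0.122]
ee_rot: [[0.982, 0.19, 0.007], [0.19, -0.982, -0.004], [0.007, 0.005, -1.0]]
wrist_force: [2.1, -0.9, 11.4]
gripper_width: 0.006
gripper_force: 4.5
```

```bash
python3 -c "
from h import *
now((-74,-116,119))"
```

```text
t 8.2 press [ -72.9 -118.8  122. ] F [ 1.9 -1.3 11.4] g 0.006056186933397212 yaw tool x vs press 0.1
(-74, -116, 119) -> [-1.1 -2.8  3. ]
```

Emit:
steer_hand(moves=[[0,0,0,0.002,0,0,0],[0,0,0,0.004,0,0,0],[0,0,0,0.006,0,0,0],[0,0,0,0.007,0,0,0],[0,0,0,0.007,0,0,0]])

```text
time_s: 8.7
tcp_pos: [0.4648, -0.2784, 0.1188]
ee_rot: [[0.981, 0.191, 0.009], [0.192, -0.981, -0.008], [0.008, 0.01, -1.0]]
wrist_force: [-1.6, -3.5, 23.4]
gripper_width: 0.008
gripper_force: 9.8
```

```bash
python3 -c "
from h import *
now((-74,-116,119))"
```

```text
t 8.7 press [ -72.7 -120.7  118.8] F [-2.2 -3.1 23.4] g 0.008060413497766834 yaw tool x vs press 0.2
(-74, -116, 119) -> [-1.3 -4.7 -0.3]
```

Emit:
steer_hand(moves=[[0,0,-0.001,0.002,0,0,0],[0,0,-0.002,0.004,0,0,0],[0,0,-0.002,0.005,0,0,0],[0,0,-0.002,0.005,0,0,0]])

```text
time_s: 9.1
tcp_pos: [0.4654, -0.2784, 0.1177]
ee_rot: [[0.981, 0.193, 0.012], [0.193, -0.981, -0.012], [0.01, 0.014, -1.0]]
wrist_force: [-7.1, -5.3, 39.6]
gripper_width: 0.006
gripper_force: 17.7
```

```bash
python3 -c "
from h import *
from station import r, camrig
import cv2
now()
c=camrig.capture('scene');np.savez('pics/s3.npz',**c);a=cv2.cvtColor(c['pixels'],cv2.COLOR_RGB2BGR)[170:270,230:350];cv2.imwrite('pics/f3.png',cv2.resize(a,None,fx=6,fy=6,interpolation=cv2.INTER_CUBIC))"
```

```text
t 9.1 press [ -72.1 -120.8  117.7] F [-8.  -3.8 39.6] g 0.005999145743020613 yaw tool x vs press 0.3
```

View pics/f3.png

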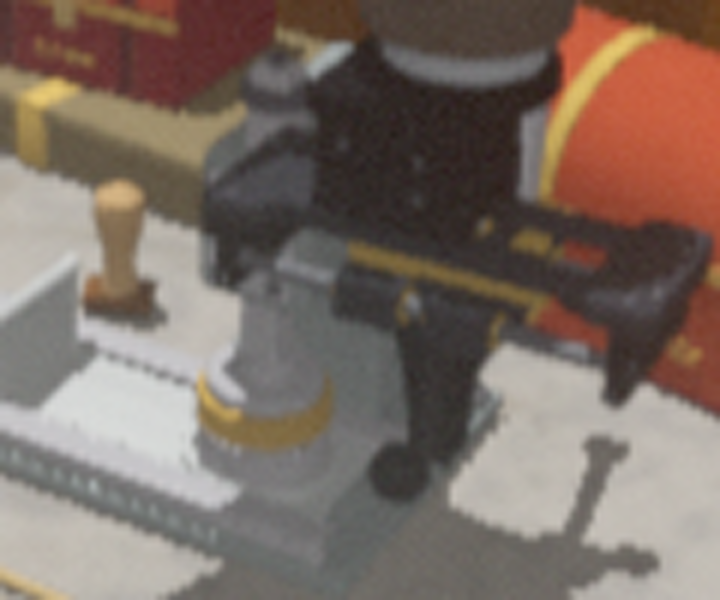

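```bash
python3 -c "
from h import *
S=dict(np.load('pics/s3.npz'));o,w=ray(S,230+402/6-.4,170+472/6-.4)
w/=np.linalg.norm(w)
for q in [1,1.05,1.1,1.15,1.2,1.25]:
    t=np.radians(135)+q;p=Rz(A)@[.028+.125*np.cos(t),-.11,.16+.125*np.sin(t)]+[PX,PY,0]
    T=S['world_from_camera'];c=T[:3,:3].T@(p-T[:3,3]);K=S['K'];print(q,(K[0,2]-K[0,0]*c[0]/c[2]).round(1),(K[1,2]+K[1,1]*c[1]/c[2]).round(1))
print(230+402/6-.4,170+472/6-.4)
now((-72,-116,150))"
```

```text
1 295.6 241.7
1.05 295.7 243.5
1.1 295.9 245.1
1.15 296.1 246.7
1.2 296.4 248.1
1.25 296.7 249.5
296.6 248.26666666666668
t 9.15 press [ -72.2 -120.8  117.7] F [-8.3 -4.4 39.3] g 0.0018854956033562795 yaw tool x vs press 0.3
(-72, -116, 150) -> [  0.5  -4.3 -32.3]
```

Emit:
steer_hand(moves=[[0,-0.002,0,-0.01,0,0,0],[0,-0.005,0,-0.04,0,0,0],[0,-0.005,0,-0.085,0,0,0],[0,-0.005,0,-0.13,0,0,0],[0,-0.005,0,-0.175,0,0,0],[0,-0.005,0,-0.22,0,0,0],[0,-0.005,0,-0.22,0,0,0]])

```text
time_s: 9.85
tcp_pos: [0.4576, -0.2755, 0.3343]
ee_rot: [[0.982, 0.189, 0.011], [0.189, -0.982, -0.005], [0.01, 0.007, -1.0]]
wrist_force: [1.2, -0.4, 0.3]
gripper_width: 0.007
gripper_force: 0.0
```

```bash
python3 -c "
from h import *
now((8,-114,330),(8,-114,248))"
```

```text
t 9.85 press [ -79.3 -116.4  334.3] F [ 1.1 -0.6  0.3] g 0.006781714905349967 yaw tool x vs press 0.0
(8, -114, 330) -> [87.2 -2.5  5.1]
(8, -114, 248) -> [86.4 -3.1 87.1]
```

Emit:
steer_hand(moves=[[0,0.04,-0.003,0,0,0,0],[0,0.08,-0.003,0,0,0,0],[0,0.087,-0.003,0.01,0,0,0],[0,0.087,-0.003,0.045,0,0,0],[0,0.087,-0.003,0.075,0,0,0],[0,0.087,-0.003,0.087,0,0,0],[0,0.087,-0.003,0.087,0,0,0]])

```text
time_s: 10.55
tcp_pos: [0.5388, -0.2546, 0.2379]
ee_rot: [[0.982, 0.188, -0.006], [0.188, -0.982, 0.001], [-0.006, -0.002, -1.0]]
wrist_force: [-0.7, 1.2, 0.4]
gripper_width: 0.003
gripper_force: 0.0
```

```bash
python3 -c "
from h import *
for q in [1.22,1.1,.95,.8,.65,.5,.35,.2,.1,0,-.03]:
    t=np.radians(15)+q; r=92; n=np.array([-np.sin(t),np.cos(t)])
    c=np.array([28,160])+r*np.array([np.cos(t),np.sin(t)])+6*n
    print(q,(c-[9.5,0]).round(1))
now()"
```

```text
1.22 [ 20.7 252.2]
1.1 [ 31.7 251.2]
0.95 [ 45.2 248.2]
0.8 [ 58.1 243.3]
0.65 [ 70.1 236.4]
0.5 [ 80.9 227.8]
0.35 [ 90.4 217.8]
0.2 [ 98.2 206.4]
0.1 [102.4 198.2]
0 [105.8 189.6]
-0.03 [106.7 187. ]
t 10.55 press [   4.5 -111.2  237.9] F [-0.5  1.3  0.4] g 0.003354997822252883 yaw tool x vs press -0.0
```

Emit:
steer_hand(moves=[[0,0.006,0,-0.011,0,0,0],[0,0.018,0,-0.012,0,0,0],[0,0.028,0,-0.012,0,0,0],[0,0.038,0,-0.011,0,0,0],[0,0.048,0,-0.008,0,0,0],[0,0.058,0,-0.003,0,0,0],[0,0.068,0,0.003,0,0,0],[0,0.077,0,0.01,0,0,0]])

```text
time_s: 11.35
tcp_pos: [0.6176, -0.2401, 0.2302]
ee_rot: [[0.982, 0.189, 0.001], [0.189, -0.982, -0.0], [0.001, 0.001, -1.0]]
wrist_force: [-0.4, -1.4, 2.5]
gripper_width: 0.001
gripper_force: 1.4
```

```bash
python3 -c "
from h import *
now((90,-113,218),(98,-113,206),(102,-113,198),(106,-113,190),(107,-113,187))"
```

```text
t 11.35 press [  84.6 -111.8  230.2] F [-0.6 -1.3  2.5] g 0.000793244388337068 yaw tool x vs press 0.0
(90, -113, 218) -> [ 5.4  1.2 12.2]
(98, -113, 206) -> [13.4  1.2 24.2]
(102, -113, 198) -> [17.4  1.2 32.2]
(106, -113, 190) -> [21.4  1.2 40.2]
(107, -113, 187) -> [22.4  1.2 43.2]
```

Emit:
steer_hand(moves=[[0,0.004,0,0.007,0,0,0],[0,0.008,0,0.014,0,0,0],[0,0.012,0,0.021,0,0,0],[0,0.015,0,0.028,0,0,0],[0,0.018,0,0.034,0,0,0],[0,0.02,0,0.038,0,0,0],[0,0.021,0,0.041,0,0,0],[0,0.021,0,0.043,0,0,0]])

```text
time_s: 12.15
tcp_pos: [0.6372, -0.2363, 0.1879]
ee_rot: [[0.982, 0.189, 0.001], [0.189, -0.982, -0.0], [0.001, 0.0, -1.0]]
wrist_force: [-0.5, 1.9, 8.6]
gripper_width: 0.004
gripper_force: 4.0
```

```bash
python3 -c "
from h import *
now((106,-113,190),(107,-113,187))"
```

```text
t 12.15 press [ 104.5 -111.8  187.9] F [-0.1  1.9  8.6] g 0.004232774726362142 yaw tool x vs press 0.0
(106, -113, 190) -> [ 1.5  1.2 -2.1]
(107, -113, 187) -> [2.5 1.2 0.9]
```

Emit:
steer_hand(moves=[[0,0,0,0.002,0,0,0],[0,0,0,0.003,0,0,0],[0,0,0,0.003,0,0,0]])

```text
time_s: 12.45
tcp_pos: [0.6373, -0.2364, 0.1877]
ee_rot: [[0.982, 0.189, 0.003], [0.189, -0.982, -0.001], [0.003, 0.002, -1.0]]
wrist_force: [-1.4, 2.1, 10.5]
gripper_width: 0.004
gripper_force: 5.4
```

```bash
python3 -c "
from h import *
now()"
```

```text
t 12.45 press [ 104.6 -111.9  187.7] F [-1.   2.3 10.5] g 0.003655001536686713 yaw tool x vs press 0.0
```

Emit:
steer_hand(moves=[[0,-0.003,0,-0.02,0,0,0],[0,-0.003,0,-0.065,0,0,0],[0,-0.003,0,-0.11,0,0,0],[0,-0.01,-0.02,-0.14,0,0,8],[0,-0.03,-0.055,-0.14,0,0,16],[0,-0.045,-0.09,-0.14,0,0,24],[0,-0.06,-0.13,-0.14,0,0,32],[0,-0.08,-0.17,-0.14,0,0,40]], quiet=true)

```text
ok
```

Emit:
steer_hand(moves=[[0,0,0,0,0,0,8],[0,0,0,0,0,0,16],[0,0,0,0,0,0,24],[0,0,0,0,0,0,32],[0,0,0,0,0,0,40],[0,0,0,0,0,0,48],[0,0,0,0,0,0,50],[0,0,0,0,0,0,50]])

```text
time_s: 14.05
tcp_pos: [0.5254, -0.0845, 0.3236]
ee_rot: [[0.188, -0.982, -0.003], [-0.982, -0.188, 0.0], [-0.001, 0.003, -1.0]]
wrist_force: [0.2, -0.7, 0.8]
gripper_width: 0.004
gripper_force: 0.0
```

```bash
python3 -c "
from h import *
now((0,112,200),(0,112,45))"
```

```text
t 14.05 press [ 23.3  58.4 323.6] F [ 0.1 -0.7  0.8] g 0.0038395019363597605 yaw tool x vs press -90.0
(0, 112, 200) -> [-53.5  23.  123.7]
(0, 112, 45) -> [-53.4  22.6 278.7]
```

Emit:
steer_hand(moves=[[0,-0.03,0.012,0,0,0,0],[0,-0.054,0.023,0,0,0,0],[0,-0.054,0.023,0.04,0,0,0],[0,-0.054,0.023,0.085,0,0,0],[0,-0.054,0.023,0.13,0,0,0],[0,-0.054,0.023,0.17,0,0,0],[0,-0.054,0.023,0.18,0,0,0],[0,-0.054,0.023,0.18,0,0,0]])

```text
time_s: 14.85
tcp_pos: [0.4926, -0.036, 0.1435]
ee_rot: [[0.189, -0.982, -0.004], [-0.982, -0.189, -0.001], [0.0, 0.004, -1.0]]
wrist_force: [0.3, -0.2, 1.0]
gripper_width: 0.003
gripper_force: 0.0
```

```bash
python3 -c "
from h import *
from station import r, camrig
import cv2
now((0,112,45))
c=camrig.capture('scene');np.savez('pics/s4.npz',**c);a=cv2.cvtColor(c['pixels'],cv2.COLOR_RGB2BGR)[150:280,180:350];cv2.imwrite('pics/f4.png',cv2.resize(a,None,fx=4.5,fy=4.5,interpolation=cv2.INTER_CUBIC))
for q in [0,.05,.1,.15,.2]:
  for b in (15,135):
    t=np.radians(b)+q;p=Rz(A)@[.028+.125*np.cos(t),-.11,.16+.125*np.sin(t)]+[PX,PY,0]
    T=c['world_from_camera'];x=T[:3,:3].T@(p-T[:3,3]);K=c['K'];print(q,b,((K[0,2]-K[0,0]*x[0]/x[2]-180+.4)*4.5).round(1),((K[1,2]+K[1,1]*x[1]/x[2]-150+.4)*4.5).round(1))
"
```

```text
t 14.85 press [  0.3 112.1 143.5] F [ 0.2 -0.3  1. ] g 0.002584423159011409 yaw tool x vs press -90.0
(0, 112, 45) -> [ 0.1 -0.1 98.5]
0 15 692.2 158.1
0 135 563.8 203.2
0.05 15 692.3 150.6
0.05 135 559.7 214.0
0.1 15 692.2 143.4
0.1 135 555.8 224.9
0.15 15 691.9 136.5
0.15 135 552.1 236.0
0.2 15 691.4 129.8
0.2 135 548.5 247.3
```

View pics/f4.png

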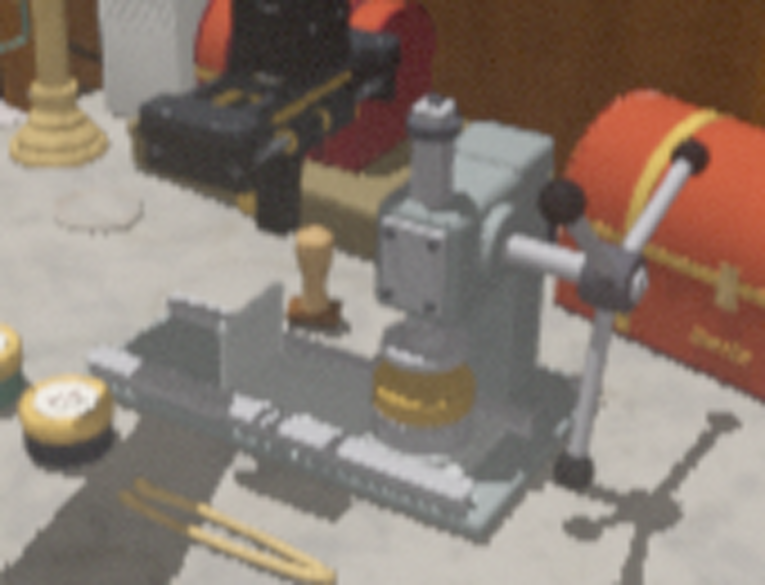

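Emit:
steer_hand(moves=[[0,0,0,0.03,0,0,0],[0,0,0,0.06,0,0,0],[0,0,0,0.09,0,0,0],[0,0,0,0.099,0,0,0],[0,-0.006,0,0.099,0,0,0],[0,-0.012,0,0.099,0,0,0],[0,-0.02,0,0.099,0,0,0],[0,-0.028,0,0.099,0,0,0]])

```text
time_s: 15.7
tcp_pos: [0.4895, -0.0073, 0.0471]
ee_rot: [[0.189, -0.982, 0.004], [-0.982, -0.189, 0.001], [0.0, -0.004, -1.0]]
wrist_force: [0.7, -2.5, 1.5]
gripper_width: 0.003
gripper_force: 1.2
```

Emit:
steer_hand(moves=[[0,-0.01,0,0,0,0,0],[0,-0.021,0,0,0,0,0],[0,-0.032,0,0,0,0,0],[0,-0.043,0,0,0,0,0],[0,-0.054,0,0,0,0,0],[0,-0.065,0,0,0,0,0],[0,-0.075,0,0,0,0,0],[0,-0.083,0,0,0,0,0]])

```text
time_s: 16.5
tcp_pos: [0.4724, 0.0742, 0.0454]
ee_rot: [[0.189, -0.982, -0.0], [-0.982, -0.189, -0.0], [0.0, 0.0, -1.0]]
wrist_force: [2.8, -2.3, 0.7]
gripper_width: 0.006
gripper_force: 1.3
```

```bash
python3 -c "
from h import *
now((0,236,45))"
```

```text
t 16.5 press [  1.1 224.2  45.4] F [ 2.3 -2.8  0.7] g 0.006348493077871061 yaw tool x vs press -90.0
(0, 236, 45) -> [-11.8   1.1   0.4]
```

Emit:
steer_hand(moves=[[0,-0.005,0,0,0,0,0],[0,-0.009,0,0,0,0,0],[0,-0.012,0,0,0,0,0],[0,-0.014,0,0,0,0,0],[0,-0.015,0,0,0,0,0],[0,-0.016,0,0,0,0,0]])

```text
time_s: 17.1
tcp_pos: [0.4698, 0.0856, 0.0454]
ee_rot: [[0.188, -0.982, -0.001], [-0.982, -0.188, -0.005], [0.005, 0.002, -1.0]]
wrist_force: [11.9, -22.8, -2.5]
gripper_width: 0.008
gripper_force: 12.1
```

```bash
python3 -c "
from h import *
now()"
```

```text
t 17.1 press [  0.8 235.9  45.4] F [  7.4 -24.6  -2.5] g 0.007936930438486442 yaw tool x vs press -90.0
```

Emit:
steer_hand(moves=[[0,-0.001,0,0,0,0,0],[0,-0.002,0,0,0,0,0],[0,-0.002,0,0,0,0,0]])

```text
time_s: 17.4
tcp_pos: [0.4697, 0.0857, 0.0454]
ee_rot: [[0.188, -0.982, -0.002], [-0.982, -0.188, -0.007], [0.007, 0.003, -1.0]]
wrist_force: [15.1, -27.2, -1.6]
gripper_width: 0.004
gripper_force: 14.8
```

```bash
python3 -c "
from h import *
now()"
```

```text
t 17.4 press [  0.7 236.   45.4] F [  9.7 -29.5  -1.6] g 0.004473776360073016 yaw tool x vs press -90.0
```

At the outer stop. Back off, rise clear and verify.

Emit:
steer_hand(moves=[[0,0.01,0,0,0,0,0],[0,0.018,0,0,0,0,0],[0,0.018,0,-0.04,0,0,0],[0,0.018,0,-0.09,0,0,0],[0,0.018,0,-0.14,0,0,0],[0,0.018,0,-0.19,0,0,0],[0,0.018,0,-0.24,0,0,0],[0,0.018,0,-0.24,0,0,0]])

```text
time_s: 18.2
tcp_pos: [0.4759, 0.0746, 0.2933]
ee_rot: [[0.19, -0.982, 0.015], [-0.982, -0.19, 0.006], [-0.003, -0.016, -1.0]]
wrist_force: [0.1, 0.9, -0.3]
gripper_width: 0.006
gripper_force: 0.0
```

```bash
python3 -c "
from h import *
from station import r, camrig
import cv2
now()
c=camrig.capture('scene');a=cv2.cvtColor(c['pixels'],cv2.COLOR_RGB2BGR)[150:280,180:350];cv2.imwrite('pics/f5.png',cv2.resize(a,None,fx=4.5,fy=4.5,interpolation=cv2.INTER_CUBIC))
"
```

```text
t 18.2 press [  4.6 224.  293.3] F [ 0.2  0.8 -0.3] g 0.0057311830279491785 yaw tool x vs press -89.9
```

View pics/f5.png

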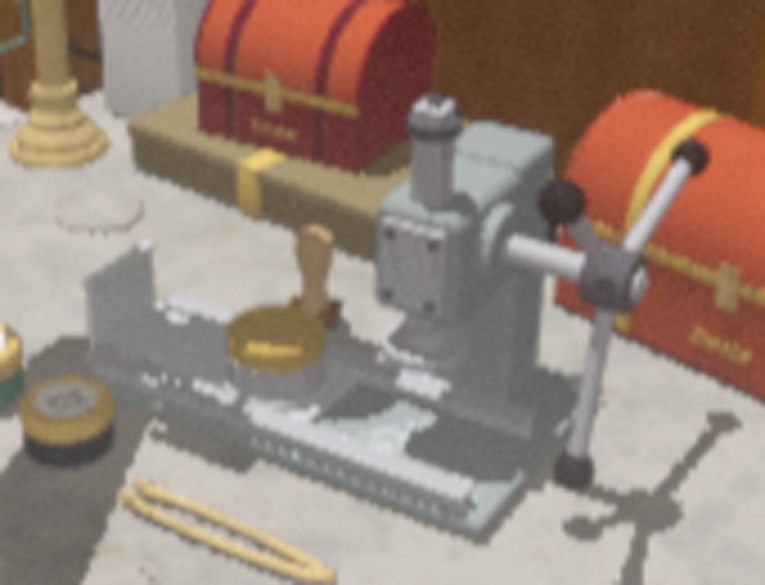

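The picture shows the slide out (flap at 120,300), the tin upright in its nest with the lid down (277,340), and the handle at the top (balls at 562,203 and 691,157). Nothing else has moved.

Emit:
steer_hand(moves=[[0,0,0,0,0,0,0],[0,0,0,0,0,0,0],[0,0,0,0,0,0,0]], quiet=true)

```text
ok
```

```bash
python3 -c "
from station import r, camrig
print(r.finish_job())"
```

```text
the job is handed in; nothing more can be done
None
```

The job is handed in at about 18.5 s of the 72 s allowed: the slide went in, the handle went down to its stop and back up, and the slide is out again. The last picture shows the tin upright in its nest and the bystanders in view unmoved. The verdict wasn't returned, and I judged the lid home from the handle reaching its lower stop rather than measuring it.

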